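# Load the long reference tile into the bench colour meter

### The arm

A 6-joint arm with a two-finger parallel gripper is mounted at the origin on the work surface. World frame = base frame: x ahead of the robot, y to its left, z up, the work surface at z = 0. Lengths are in m, angles in degrees, forces in N, time in s.
With the tool pointing down it reaches from about 0.35 to 0.725 m from the base axis. Payload 6 kg.
Tool frame: the origin (TCP) lies on the centre line of the jaws, within the pads' length; the fingertips stand 25 mm ahead of it and the grasp point (between the pads) lies 6 mm ahead of it; z points along the fingers, y is the line along which they close (so a half turn about z gives the same grasp; the last joint's range is limited). The gripper opens to 85 mm and grips with 20 to 120 N. Pads are 22 mm wide; open, the fingers measure 114 mm over their backs; the gripper's body (76 mm by 85 mm) begins 54 mm behind the grasp point. The pads swing forward as they close: fully open they stand 13 mm farther back than shut.
Start: joints at [-44.708, 2.303, 4.859, 0, -92.561, -19.12], TCP at [0.265, -0.538, 0.256] pointing down, gripper open.
Joint ranges: [-146.85, 146.85], [-73.84, 115.35], [-62.03, 85.46], [-188.31, 113.3], [-161.28, -10.13], [-171.36, 171.36]. Speed limits (degrees/s): [147.25, 147.25, 172.46, 180, 180, 180].

### API

Orientations are given as a 3x3 rotation matrix whose columns are the frame's x, y, z axes.
In Python, from workcell import * gives the robot as it stands. The module is installed in compiled form; this text tells all that it offers.
- The arm moves only by the shell command python3 -m jog 'ROWS'. ROWS is JSON, a list of rows, each a list of 7 numbers: the shift along the tool's x, y, z in units of 20 mm (1.0 is 20 mm), then the turn, a rotation vector about the tool's x, y, z in units of 0.1 rad (1.0 is 0.1 rad), then the gripper's target within -1 to 1 (shut at 1, half-way at 0, fully open at -1). A call has 1 to 5 rows; each row shifts and turns the commanded pose from where the row before left it, along the tool's axes as they then stand; what a row does not reach is not made up. A row lasts 1/12 s, in which the tool goes at most 41.7 mm and 7.16 degrees, less where a joint would pass 70% of its speed; a pose out of reach is approached as far as the arm can. A call with a number of a shift or a turn outside -1 to 1 is refused whole. A call with a gripper value outside its range is refused whole. The fingers move at their own pace and stop on an object; the grip force is fixed at half the most. Time passes only in rows, so rows that do not move let the fingers close. It gives the time, the measured TCP pose, the force, the opening and the grip force at its end, in the units of the state.
- get_obs(): the state, without advancing time (a new reading comes with each control period).
- read_camera(name): name is "scene" or "top"; returns a dict with "img" (384x512x3 uint8, red, green, blue), "depth" (384x512 float32, m along the optical axis (not along the pixel's ray), 0 where there is no reading), "mtx" (3x3 intrinsics, pixels), "rvec" (rotation vector, rad) and "tvec" (3), from world to camera coordinates, as OpenCV has them. Camera axes: x right, y down, z forward; pixel columns grow to the right and rows downward; lengths in m; the calibration is good to about 2 mm. A picture is of the moment at which its call begins.
- close_job(): hands the job in; it is judged then, once.
The state is a dict: "clock": time; "qpos": joint angles; "joint_velocities": joint speeds; "tau": joint torques, N m; "tool_pos": TCP position; "orientation": TCP orientation; "contact_force": force on the tool from outside, world axes, zero at the start; "torque": the same for the moment, N m; "opening": finger opening in m; "gripper_force": force on a finger pad.
Only numpy, scipy, OpenCV 4.12 (cv2) and the standard library are available. Lean on these libraries where they do the work, as an engineer would, in place of code of your own. Each camera call takes 0.05 s, during which the arm holds its last target. There are 200 camera calls.

### The job

Ready the bench colour meter for its daily check: draw its sliding stage fully out by its knob, then lay the long white reference tile, face up, flat on the stage plate, centred between the stops (equal gaps on opposite sides) and square to them, without dropping it. Then slide the stage gently fully home under the measuring head, with the tile still centred, and let go; leave the square tile, the dish and the tub where they are.

Things in the scene. Friction and masses are not known exactly. Their poses are not given: they have to be found in the camera images.
- meter: Bench colour meter, off-white, fixed: bed x = -170 to 200 mm, 200 mm wide, 45 mm high; optical head overhanging it at x = 0 to 200 mm (150 mm wide, underside 135 mm above the bench, its round port down to 118 mm, top 220 mm); column at x = 136 to 199 mm. Origin on the bench, +x to its rear (the column), z up. In front of the head (x below 0) only the stage stands on the bed.
- stage (a joint): Travel of the meter's sliding stage in m: 0 fully home (under the head), 0.14 fully out at its end stop; it slides out along the meter's -x (the stage's -x), level, with about 2 N of friction plus slight viscous drag, and stays where it is left.
- stage_centre (a point): Middle of the stops, on top of the stage plate (engraved cross, 70 mm above the bench); moves with the stage. Axes as the meter's. Plate 130 mm wide, x = -125 to 80 mm. Six stop blocks 10 mm high: one at each end (inner face x = +-65 mm, 30 mm wide), two per long side (inner face y = +-37 mm, |x| = 32 to 48 mm). Lies 90 mm in front of the head's face when fully out, 50 mm behind it at home.
- stage_knob (a point): The stage's black pull knob, on its axis halfway up: an upright round knob 26 mm across, from 12 to 42 mm above the plate on a 16 mm stem (this point is 27 mm above the plate, 97 mm above the bench). It can be taken from above from any side. It stands 115 mm in front of stage_centre (the next stop begins 27 mm behind it); at home it is 65 mm in front of the head.
- long_tile: The long reference tile: white ceramic face in a black frame, a plain block 110 (x) x 54 (y) x 24 mm (z), 0.18 to 0.37 kg, lying face up in the yellow tray. Origin at the centre of its underside, z up. Either end may go to the rear.
- square_tile: The square tile of the hand-held meter: same make, 62 x 62 x 24 mm, in the same tray. Origin at the centre of its underside. Stays where it is.
- tray: Yellow tray, fixed to the bench, 240 (x) x 320 (y) x 35 mm high, walls and floor 5 mm thick. Origin at the centre of its underside.
- petri_dish: Closed clear culture dish, 90 mm across, 16 mm high, loose on the bench. Origin at the centre of its underside.
- tub: Black open sample tub, 120 (x) x 170 (y) x 45 mm, loose on the bench. Origin at the centre of its underside.
Not all that is in view belongs to the job. Leave any orange look-alike of the long_tile alone.

How it is judged (in metres and radians):
On the way, in this order (a step that is already met when the one before it is completed fails the run):
1. the stage is drawn fully out (within 10 mm of its end stop) (value of joint stage above 0.13 m), for 0.2 s.
2. the long tile lies flat, face up, centred and square between the stops, let go (x of long_tile in the frame of stage_centre between -0.005 and 0.005 m and y of long_tile in the frame of stage_centre between -0.005 and 0.005 m and z of long_tile in the frame of stage_centre between -0.003 and 0.003 m and angle between the x axis of long_tile and the x axis of stage_centre, either way round below 0.09 rad and angle between long_tile's own z axis and vertical below 0.05 rad and linear speed of long_tile below 0.02 m/s and contact force between the fingers and long_tile below 0.1 N), for 0.2 s.
At the end, for the whole second after the job is handed in: The stage is home (within 6 mm), and the long tile lies at rest and released on its plate: face up and flat (within 3 mm in height, 0.05 rad of tilt), its centre within 5 mm of the centre between the stops along and across, its long side within 0.09 rad of the slide direction (either end first) (all of step 2 and value of joint stage below 0.006 m); the robot touches nothing.
It fails at once if the tile is dropped (falls free, faster than 0.45 m/s, as after 10 mm or more) (linear speed of long_tile above 0.45 m/s and contact force between the fingers and long_tile below 0.1 N).
It fails at once if the stage is slammed inwards (faster than 0.35 m/s) (velocity of joint stage below -0.35 m/s).
It fails at once if the square tile, the dish or the tub is moved by more than 20 mm (distance of any of square_tile, petri_dish, tub from where it was at the start of the episode above 0.02 m).
It also fails if it takes over 66 s, if anything falls off the work surface, if the arm or the gripper's body presses on something with over 40 N, if the wrist force passes 120 N, or if a joint passes its speed limit or range.

## Working session

There is one attempt and no reset: what is moved stays moved. The work goes in short steps, Python scripts to look and compute and a shell command to move; the robot and the scene stay as the last step left them, time stands still between calls to the robot, and variables do not carry over. Pictures are saved under pics/ and viewed, at most 10 in all, crops included, and the job is handed in when it is done.

```bash
mkdir -p pics; cat > h.py <<'E'
from workcell import *
import numpy as np, cv2
def cam(n):
    c=read_camera(n); c['R']=cv2.Rodrigues(np.array(c['rvec'],float))[0]; c['t']=np.array(c['tvec'],float).ravel(); c['K']=np.array(c['mtx'],float); return c
def ray(c,u,v,z):
    d=c['R'].T@np.linalg.solve(c['K'],[u,v,1.]); o=-c['R'].T@c['t']
    return o+d*(z-o[2])/d[2]
def cloud(c):
    h,w=c['depth'].shape; u,v=np.meshgrid(np.arange(w),np.arange(h)); D=c['depth']
    p=np.linalg.solve(c['K'],np.stack([u,v,np.ones_like(u)]).reshape(3,-1).astype(float))*D.reshape(1,-1)
    P=(c['R'].T@(p-c['t'][:,None])).T.reshape(h,w,3); P[D==0]=np.nan; return P
def tri(c1,p1,c2,p2):
    P=[c['K']@np.c_[c['R'],c['t']] for c in (c1,c2)]
    X=cv2.triangulatePoints(P[0],P[1],np.array(p1,float).reshape(2,1),np.array(p2,float).reshape(2,1)).ravel(); return X[:3]/X[3]
E
python3 - <<'E'
from h import *
for n in ('scene','top'):
    c=cam(n); cv2.imwrite(f'pics/{n}0.png',cv2.resize(c['img'][:,:,::-1],(800,600)))
    np.save(f'{n}0.npy',c,allow_pickle=True); print(n,-c['R'].T@c['t'],c['R'][2],c['K'][0])
print(get_obs())
E
```

```text
scene [1.1824517  0.11941023 0.92629349] [-0.60239854 -0.18615063 -0.77618551] [392.71939069   0.         254.46634714]
top [ 0.47767986 -0.09136349  1.30523288] [ 0.03408216 -0.00651355 -0.99939781] [481.37380728   0.         249.71240635]
{'clock': 0.1, 'qpos': array([-4.47068373e+01,  2.33518841e+00,  4.80822407e+00, -2.51313180e-02,
       -9.25634723e+01, -1.91185691e+01]), 'joint_velocities': array([ 0.05152455, -0.13344206,  0.15627201,  0.12131035,  0.06609301,
        0.0037297 ]), 'tau': array([-5.51218400e-03, -3.69341147e+01,  3.48280549e+01,  6.95169970e+00,
       -4.55578527e-03,  3.08182894e-05]), 'tool_pos': array([ 0.26461115, -0.53820057,  0.25537471]), 'orientation': array([[-8.97445513e-01, -4.41124573e-01, -8.13553591e-04],
       [-4.41125311e-01,  8.97444393e-01,  1.42181160e-03],
       [ 1.02923075e-04,  1.63487752e-03, -9.99998658e-01]]), 'contact_force': array([ 0.28364291, -1.05415838, -1.05627834]), 'torque': array([ 0.01185355,  0.01281273, -0.01146499]), 'gripper_force': 0.0, 'opening': 0.08544750831728617}
```

View pics/scene0.png

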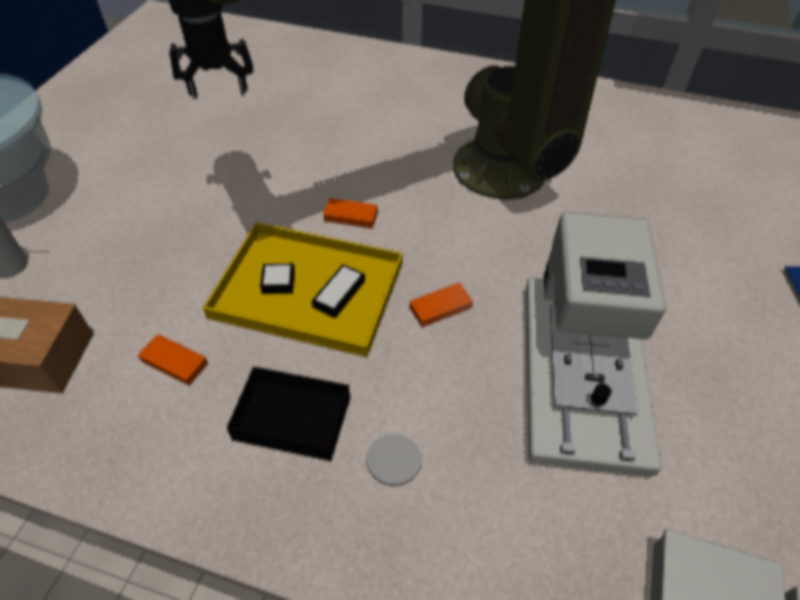

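View pics/top0.png

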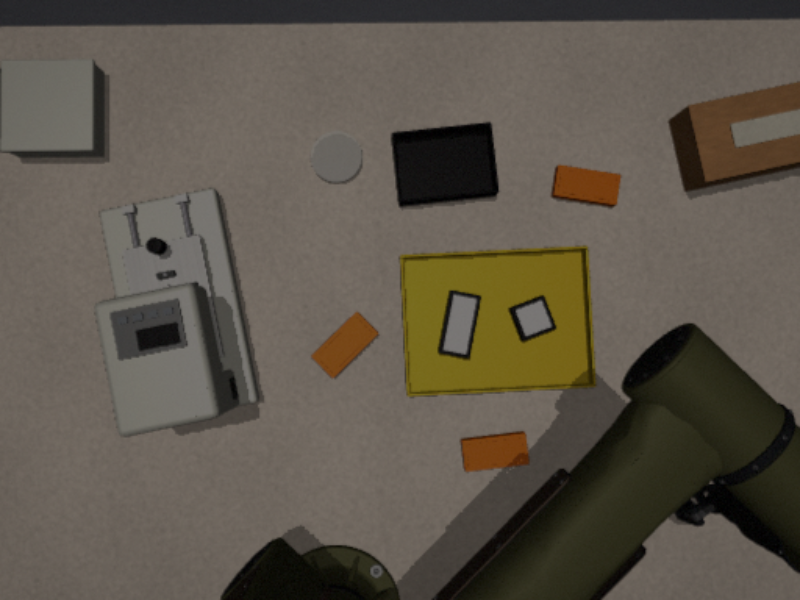

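The scene view shows the knob at (600,394), the long tile at (339,289) and the square tile at (277,278). The top view shows the knob at (156,245), the long tile at (460,324) and the square tile at (532,318).

Things that could be taken for the long tile (top view): orange look-alikes at (345,345), (495,451) and (587,185), and the square tile at (532,318). I choose the white elongated one in the yellow tray at (460,324).

```bash
python3 - <<'E'
from h import *
S,T=[np.load(f'{n}0.npy',allow_pickle=True).item() for n in('scene','top')]
s=512/800
def blob(c,mask,seed):
    n,l,st,ce=cv2.connectedComponentsWithStats(mask.astype(np.uint8))
    ys,xs=np.nonzero(mask); k=np.argmin((xs-seed[0]*s)**2+(ys-seed[1]*s)**2); i=l[ys[k],xs[k]]
    m=(l==i).astype(np.uint8); cn=max(cv2.findContours(m,0,2)[0],key=len)
    return m,ce[i],st[i],cn
PS,PT=cloud(S),cloud(T)
for nm,ss,tt in(('long',(339,289),(460,324)),('sq',(277,278),(532,318))):
    out=[]
    for c,seed,P in((S,ss,PS),(T,tt,PT)):
        m=(c['img'].min(2)>95)&(np.ptp(c['img'].astype(int),axis=2)<40)
        b,ce,st,cn=blob(c,m,seed); print(nm,ce/s,st[4],'depth xyz',np.nanmedian(P[b>0],axis=0)); out.append((ce,cn))
    print(' tri',tri(S,out[0][0],T,out[1][0]))
    for (ce,cn),c in zip(out,(S,T)):
        w=np.array([ray(c,*p[0],.029)[:2] for p in cn],np.float32); r=cv2.minAreaRect(w); bp=cv2.boxPoints(r)
        e=max((bp[1]-bp[0],bp[2]-bp[1]),key=np.linalg.norm); print('  rect',r[0],r[1],np.degrees(np.arctan2(e[1],e[0])))
out=[]
for c,seed,P in((S,(600,394),PS),(T,(156,245),PT)):
    b,ce,st,cn=blob(c,c['img'].max(2)<50,seed); q=P[b>0]
    print('knob',ce/s,st[4],np.nanpercentile(q,[5,50,95],axis=0).round(4).tolist()); out.append(ce)
print(' tri',tri(S,out[0],T,out[1]))
# meter bed direction from heights in cloud
P=PT; z=P[...,2]; x=P[...,0]; y=P[...,1]
for lo,hi in((.04,.05),(.065,.073),(.215,.225),(.11,.114)):
    m=(z>lo)&(z<hi)&(x>.2)&(x<.75)&(y>.12)&(y<.6)
    if m.sum()<20: print(lo,m.sum());continue
    w=np.c_[x[m],y[m]].astype(np.float32); r=cv2.minAreaRect(w); print(lo,m.sum(),r)
print('tcp px',(T['K']@(T['R']@np.array([.265,-.538,.256])+T['t'])))
for c,n,(u,v),h in((T,'t',(460,324),45),(S,'s',(600,394),60)):
    u,v=int(u*s),int(v*s); cv2.imwrite(f'pics/c{n}.png',cv2.resize(c['img'][v-h:v+h,u-h:u+h,::-1],(400,400),interpolation=2))
a=[cv2.imread('pics/c%s.png'%k) for k in'ts']; cv2.imwrite('pics/crop1.png',np.hstack(a))
E
```

```text
long [337.55040323 286.46902493] 341 depth xyz [ 0.4865499  -0.21697742  0.02914422]
long [459.06493191 323.75972763] 514 depth xyz [ 0.48607198 -0.21648316  0.02954051]
 tri [ 0.48567696 -0.21658475  0.02837729]
  rect (0.48490843176841736, -0.21674278378486633) (0.04121716693043709, 0.09781605005264282) -11.912052
  rect (0.48544377088546753, -0.2163093239068985) (0.03827515244483948, 0.0942973867058754) -11.680892
sq [276.2434555  274.17375654] 191 depth xyz [ 0.49491059 -0.34154301  0.0294627 ]
sq [532.77628311 317.81353477] 302 depth xyz [ 0.49509861 -0.34154596  0.02946934]
 tri [ 0.49427559 -0.34165582  0.02911173]
  rect (0.49415236711502075, -0.34210556745529175) (0.044830504804849625, 0.04838305339217186) -71.783394
  rect (0.494088351726532, -0.3414759039878845) (0.046203479170799255, 0.046091578900814056) 19.867321
knob [599.03371711 391.6015625 ] 152 [[0.5755, 0.2635, 0.0768], [0.6226, 0.2741, 0.1073], [0.6304, 0.2842, 0.1131]]
knob [156.40625    245.88068182] 110 [[0.6045, 0.2645, 0.0854], [0.615, 0.2717, 0.11], [0.6251, 0.2846, 0.1146]]
 tri [0.61539654 0.27424165 0.10086168]
0.04 3478 ((0.5211641192436218, 0.25760650634765625), (0.36883795261383057, 0.19969721138477325), 11.060901641845703)
0.065 1375 ((0.5201930403709412, 0.25497472286224365), (0.36034131050109863, 0.13254770636558533), 13.501068115234375)
0.215 5203 ((0.43805789947509766, 0.24083757400512695), (0.19758957624435425, 0.1480085700750351), 11.241140365600586)
0.11 56 ((0.49511533975601196, 0.21318569779396057), (0.29645633697509766, 0.023182637989521027), 28.235692977905273)
tcp px [473.79628835 320.05380638   1.04426164]
```

View pics/crop1.png

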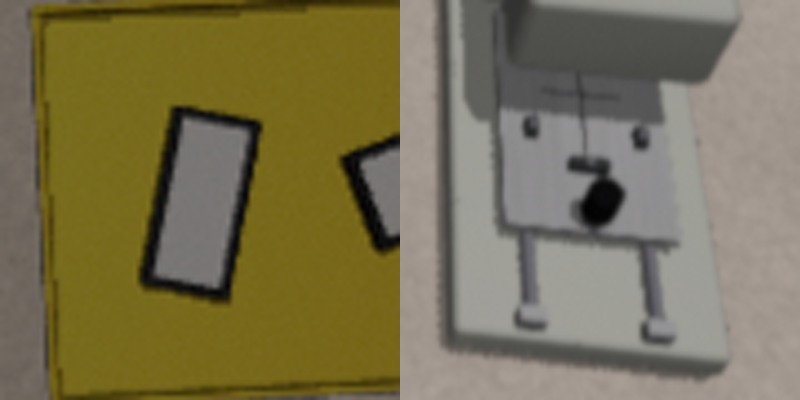

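The crop shows the chosen tile (left, centre about (200,203)): white face, black frame, elongated, beside the square tile. On the right is the knob at (600,200) in front of the end stop. Heights agree with the text (tile top 0.029, knob top about 0.112), and the meter axis is about 11.1°. Next I turn the tool to the slide axis and go above the knob.

```bash
cat >> h.py <<'E'
A=np.radians(11.1); OUT=np.array([np.cos(A),np.sin(A),0]); LEFT=np.array([-np.sin(A),np.cos(A),0]) 
def togo(p,ang=None,tilt=None):
    """units of tool shift to reach p; ang = desired world yaw of tool y"""
    o=get_obs(); R=np.array(o['orientation']); d=R.T@(np.array(p)-o['tool_pos'])
    print('t',round(o['clock'],2),'tcp',o['tool_pos'].round(4),'yaw y',np.degrees(np.arctan2(R[1,1],R[0,1])).round(2),'z',R[:,2].round(3),'F',o['contact_force'].round(1),'open',round(o['opening'],4),'q',o['qpos'].round(1))
    print('shift units',(d/.02).round(2), 'turn z units' if ang is not None else '', None if ang is None else -np.radians((ang-np.degrees(np.arctan2(R[1,1],R[0,1]))))/.1)
E
J="python3 -m jog"
$J '[[0,0,0,0,0,0.88,-1],[0,0,0,0,0,0.88,-1],[0,0,0,0,0,0.88,-1],[0,0,0,0,0,0,-1]]' >/dev/null
$J '[[-0.62,0.91,0,0,0,0,-1],[-0.62,0.91,0,0,0,0,-1],[-0.62,0.91,0,0,0,0,-1],[-0.62,0.91,0,0,0,0,-1],[-0.62,0.91,0,0,0,0,-1]]'
$J '[[-0.62,0.91,0,0,0,0,-1],[-0.62,0.91,0,0,0,0,-1],[-0.62,0.91,0,0,0,0,-1],[-0.62,0.91,0,0,0,0,-1],[-0.62,0.91,0,0,0,0,-1]]' >/dev/null
$J '[[-0.62,0.91,0,0,0,0,-1],[-0.62,0.91,0,0,0,0,-1],[-0.62,0.91,0,0,0,0,-1],[-0.62,0.91,0,0,0,0,-1],[-0.62,0.91,0,0,0,0,-1]]' >/dev/null
$J '[[-0.62,0.91,0,0,0,0,-1],[-0.62,0.91,0,0,0,0,-1],[-0.62,0.91,0,0,0,0,-1],[-0.62,0.91,0,0,0,0,-1],[-0.62,0.91,0,0,0,0,-1]]' >/dev/null
$J '[[-0.62,0.91,0,0,0,0,-1],[-0.62,0.91,0,0,0,0,-1],[-0.62,0.91,0,0,0,0,-1],[-0.62,0.91,0,0,0,0,-1],[-0.62,0.91,0,0,0,0,-1]]' >/dev/null
$J '[[-0.62,0.91,0,0,0,0,-1],[-0.62,0.91,0,0,0,0,-1],[-0.62,0.91,0,0,0,0,-1],[-0.62,0.91,0,0,0,0,-1],[-0.62,0.91,0,0,0,0,-1]]'
python3 - <<'E'
from h import *
togo([.615,.272,.256],101.1)
E
```

```text
clock: 0.85
tool_pos: [0.3083, -0.4362, 0.2559]
orientation: [[-0.981, -0.194, -0.0], [-0.194, 0.981, 0.001], [0.0, 0.001, -1.0]]
contact_force: [0.3, 0.7, 0.1]
opening: 0.0853
gripper_force: 0.0
clock: 2.93
tool_pos: [0.5253, 0.0698, 0.256]
orientation: [[-0.981, -0.195, -0.0], [-0.195, 0.981, 0.0], [0.0, 0.0, -1.0]]
contact_force: [0.7, 0.0, 1.1]
opening: 0.0854
gripper_force: 0.0
t 2.93 tcp [0.5253 0.0698 0.256 ] yaw y 101.23 z [-0.  0. -1.] F [0.7 0.  1.1] open 0.0854 q [  29.3   -8.4   -5.4   -0.   -93.  -108.1]
shift units [-6.37  9.04  0.  ] turn z units 0.02297340752568316
```

```bash
J="python3 -m jog"
python3 - <<'E'
from h import *
for n in('top','scene'):
    c=cam(n);P=cloud(c); d=P-np.array([.615,.272,0]); m=(c['img'].max(2)<60)&(np.hypot(d[...,0],d[...,1])<.04)&(P[...,2]>.106)&(P[...,2]<.125)
    q=P[m]; print(n,m.sum(),q.mean(0).round(4),np.ptp(q,0).round(4),np.median(q[:,2]))
    w=np.array([ray(c,u,v,.112)[:2] for v,u in np.argwhere(m)]); print((w.max(0)+w.min(0))/2)
E
$J '[[-0.64,0.9,0,0,0,0,-1],[-0.64,0.9,0,0,0,0,-1],[-0.64,0.9,0,0,0,0,-1],[-0.64,0.9,0,0,0,0,-1],[-0.64,0.9,0,0,0,0,-1]]' >/dev/null
$J '[[-0.64,0.9,0,0,0,0,-1],[-0.64,0.9,0,0,0,0,-1],[-0.64,0.9,0,0,0,0,-1],[-0.64,0.9,0,0,0,0,-1],[-0.64,0.9,0,0,0,0,-1]]' >/dev/null
$J '[[0,0,0,0,0,0,-1],[0,0,0,0,0,0,-1]]' >/dev/null
python3 - <<'E'
from h import *
togo([.615,.272,.108],101.1)
E
```

```text
top 81 [0.6156 0.2752 0.1114] [0.025  0.0236 0.0108] 0.11126478846994155
[0.61503241 0.27388871]
scene 76 [0.6198 0.276  0.1115] [0.0244 0.0226 0.0083] 0.11183844718566156
[0.6193826  0.27537055]
t 4.03 tcp [0.6163 0.2703 0.2549] yaw y 101.2 z [-0.002 -0.001 -1.   ] F [-0.   0.  -0.7] open 0.0854 q [  40.7   13.6   17.2   -0.   -93.7 -119.5]
shift units [0.03 0.1  7.35] turn z units 0.017772153466465622
```

```bash
J="python3 -m jog"
$J '[[0,0.11,0.9,0,0,0,-1],[0,0.11,0.9,0,0,0,-1],[0,0,0.9,0,0,0,-1],[0,0,0.9,0,0,0,-1],[0,0,0.9,0,0,0,-1]]' >/dev/null
$J '[[0,0,0.9,0,0,0,-1],[0,0,0.9,0,0,0,-1],[0,0,0.6,0,0,0,-1],[0,0,0.4,0,0,0,-1],[0,0,0,0,0,0,-1]]'
python3 - <<'E'
from h import *
togo([.6165,.2748,.108],101.1)
c=cam('scene'); cv2.imwrite('pics/k1.png',cv2.resize(c['img'][170:310,310:450,::-1],(500,500),interpolation=2))
E
```

```text
clock: 4.87
tool_pos: [0.6147, 0.2733, 0.1085]
orientation: [[-0.981, -0.192, -0.002], [-0.192, 0.981, -0.001], [0.003, -0.001, -1.0]]
contact_force: [0.9, -0.4, -0.7]
opening: 0.0856
gripper_force: 0.0
t 4.87 tcp [0.6147 0.2733 0.1085] yaw y 101.05 z [-0.002 -0.001 -1.   ] F [ 0.9 -0.4 -0.7] open 0.0856 q [  40.9   15.1    3.6   -0.   -78.7 -119.9]
shift units [-0.1   0.06  0.02] turn z units -0.008889418014616695
```

View pics/k1.png

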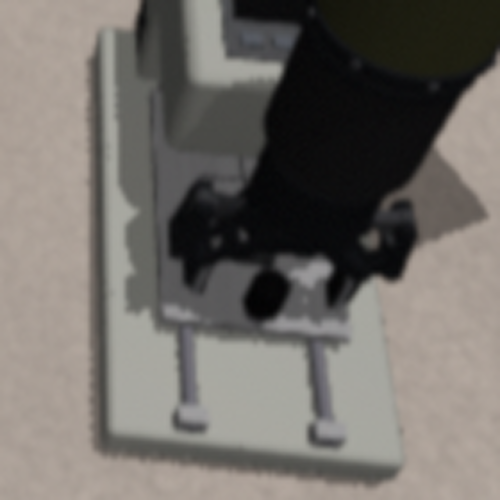

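The fingers (tips about (200,285) and (335,300)) straddle the knob (265,295), so I close.

```bash
J="python3 -m jog"
$J '[[-0.15,0,0,0,0,0,-1],[0,0.05,0,0,0,0,1],[0,0,0,0,0,0,1],[0,0,0,0,0,0,1],[0,0,0,0,0,0,1]]' >/dev/null
$J '[[0,0,0,0,0,0,1],[0,0,0,0,0,0,1],[0,0,0,0,0,0,1]]'
$J '[[-0.5,0,0,0,0,0,1],[-0.5,0,0,0,0,0,1],[-0.5,0,0,0,0,0,1],[-0.5,0,0,0,0,0,1],[0,0,0,0,0,0,1]]'
python3 - <<'E'
from h import *
togo([.737,.300,.108],101.1)
E
```

```text
clock: 5.58
tool_pos: [0.6183, 0.2765, 0.1108]
orientation: [[-0.981, -0.192, 0.001], [-0.192, 0.981, 0.001], [-0.001, 0.001, -1.0]]
contact_force: [-0.4, 2.6, 1.6]
opening: 0.0245
gripper_force: 58.9
clock: 6.0
tool_pos: [0.6588, 0.2843, 0.1108]
orientation: [[-0.981, -0.192, 0.002], [-0.192, 0.981, 0.001], [-0.002, 0.001, -1.0]]
contact_force: [1.8, 2.9, 2.9]
opening: 0.0243
gripper_force: 60.0
t 6.0 tcp [0.6588 0.2843 0.1108] yaw y 101.06 z [ 0.002  0.001 -1.   ] F [1.8 2.9 2.9] open 0.0243 q [  39.2   21.4   11.6    0.   -80.1 -118.2]
shift units [-3.99  0.02  0.15] turn z units -0.007016020103107271
```

```bash
J="python3 -m jog"
$J '[[-0.35,0,0,0,-0.6,0,1],[-0.35,0,0.02,0,-0.6,0,1],[-0.35,0,0.04,0,-0.6,0,1],[-0.35,0,0.06,0,-0.6,0,1],[-0.35,0,0.08,0,-0.6,0,1]]'
python3 - <<'E'
from h import *
togo([.737,.300,.108],101.1)
E
```

```text
clock: 6.42
tool_pos: [0.6916, 0.2907, 0.1107]
orientation: [[-0.937, -0.192, 0.292], [-0.183, 0.981, 0.058], [-0.297, 0.001, -0.955]]
contact_force: [-2.3, 0.4, 2.0]
opening: 0.0241
gripper_force: 62.3
t 6.42 tcp [0.6916 0.2907 0.1107] yaw y 101.09 z [ 0.292  0.058 -0.955] F [-2.3  0.4  2. ] open 0.0241 q [  41.6   12.9   -3.8   10.2  -58.6 -124.7]
shift units [-2.17  0.02  0.82] turn z units -0.0014746459528793764
```

```bash
J="python3 -m jog"
$J '[[-0.38,0,0.12,0,-0.4,0,1],[-0.38,0,0.13,0,-0.4,0,1],[-0.38,0,0.15,0,-0.4,0,1],[-0.38,0,0.17,0,-0.4,0,1],[-0.37,0,0.17,0,0,0,1]]'
$J '[[-0.3,0,0.14,0,0,0,1],[-0.1,0,0.04,0,0,0,1],[0,0,0,0,0,0,1]]'
python3 - <<'E'
from h import *
togo([.737,.300,.108],101.1)
for n in('top','scene'):
    c=cam(n); cv2.imwrite(f'pics/o_{n}.png',cv2.resize(c['img'][:,:,::-1],(600,450)))
a=[cv2.imread(f'pics/o_{k}.png') for k in('top','scene')]; cv2.imwrite('pics/o.png',np.hstack([a[0][100:350,:300],a[1][100:400,300:][:250]]))
E
```

```text
clock: 6.83
tool_pos: [0.7311, 0.2984, 0.1107]
orientation: [[-0.878, -0.193, 0.437], [-0.173, 0.981, 0.086], [-0.446, -0.0, -0.895]]
contact_force: [-3.1, 3.1, 2.3]
opening: 0.0242
gripper_force: 59.3
clock: 7.08
tool_pos: [0.7407, 0.3002, 0.1107]
orientation: [[-0.88, -0.192, 0.435], [-0.172, 0.981, 0.086], [-0.444, 0.0, -0.896]]
contact_force: [1.2, 4.7, -2.0]
opening: 0.0241
gripper_force: 59.0
t 7.08 tcp [0.7407 0.3002 0.1107] yaw y 101.07 z [ 0.435  0.086 -0.896] F [ 1.2  4.7 -2. ] open 0.0241 q [  40.9   14.    -7.1   17.5  -47.1 -129.4]
shift units [0.23 0.02 0.04] turn z units -0.005156532532118076
```

View pics/o.png

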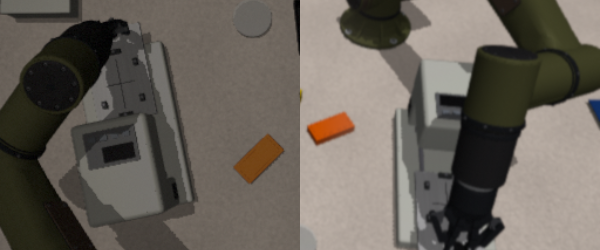

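The stage is drawn out: its plate, cross and stops are visible in the top view at about (125,80). I pull a little more to feel the end stop.

```bash
J="python3 -m jog"
$J '[[-0.18,0,0.09,0,0,0,1],[0,0,0,0,0,0,1]]'
$J '[[-0.13,0,0.07,0,0,0,1],[0,0,0,0,0,0,1],[0,0,0,0,0,0,1]]'
python3 - <<'E'
from h import *
togo([.737,.300,.108],101.1)
E
```

```text
clock: 7.35
tool_pos: [0.7434, 0.3007, 0.1107]
orientation: [[-0.881, -0.191, 0.433], [-0.172, 0.981, 0.084], [-0.441, -0.0, -0.897]]
contact_force: [-10.4, 3.6, 2.6]
opening: 0.0241
gripper_force: 59.6
clock: 7.6
tool_pos: [0.7436, 0.3007, 0.1105]
orientation: [[-0.883, -0.191, 0.429], [-0.172, 0.982, 0.082], [-0.437, -0.002, -0.9]]
contact_force: [-34.7, -0.6, 14.0]
opening: 0.0244
gripper_force: 61.7
t 7.6 tcp [0.7436 0.3007 0.1105] yaw y 100.99 z [ 0.429  0.082 -0.9  ] F [-34.7  -0.6  14. ] open 0.0244 q [  40.8   14.7   -6.    17.1  -47.8 -128.9]
shift units [ 0.35  0.03 -0.03] turn z units -0.019624878541243417
```

End stop felt. Relax, open, retract.

```bash
J="python3 -m jog"
$J '[[0.25,0,-0.12,0,0,0,1],[0,0,0,0,0,0,1]]'
$J '[[0,0,0,0,0,0,-1],[0,0,0,0,0,0,-1],[0,0,0,0,0,0,-1],[0,0,0,0,0,0,-1],[0,0,-0.2,0,0,0,-1]]'
$J '[[0,0,-0.8,0,0,0,-1],[0,0,-1,0,0,0,-1],[0,0,-1,0,0,0,-1],[0,0,-1,0,0,0,-1],[0,0,-1,0,0,0,-1]]' >/dev/null
$J '[[0,0,-1,0,0.7,0,-1],[0,0,-1,0,0.7,0,-1],[0,0,-1,0,0.8,0,-1],[0,0,-0.5,0,0.8,0,-1],[0,0,0,0,0.8,0,-1]]' 
python3 - <<'E'
from h import *
togo([.4855,-.2165,.256],78.2)
E
```

```text
clock: 7.77
tool_pos: [0.7409, 0.3002, 0.1107]
orientation: [[-0.88, -0.192, 0.435], [-0.172, 0.981, 0.085], [-0.443, 0.0, -0.897]]
contact_force: [-2.0, 4.5, -0.4]
opening: 0.0241
gripper_force: 59.7
clock: 8.18
tool_pos: [0.7403, 0.2988, 0.1135]
orientation: [[-0.88, -0.191, 0.435], [-0.171, 0.982, 0.084], [-0.443, -0.001, -0.897]]
contact_force: [0.4, -0.0, -0.8]
opening: 0.0828
gripper_force: 0.0
clock: 9.02
tool_pos: [0.6739, 0.2866, 0.2719]
orientation: [[-0.978, -0.192, 0.081], [-0.191, 0.981, 0.019], [-0.083, 0.003, -0.997]]
contact_force: [0.4, -0.6, 0.9]
opening: 0.0855
gripper_force: 0.0
t 9.02 tcp [0.6739 0.2866 0.2719] yaw y 101.09 z [ 0.081  0.019 -0.997] F [ 0.4 -0.6  0.9] open 0.0855 q [  39.6   19.    24.5    2.1  -91.2 -118.4]
shift units [ 14.1  -22.87  -0.44] turn z units 3.9953682199968
```

```bash
J="python3 -m jog"
$J '[[0,0,0,0,0.8,0,-1],[0,0,0,0,0,1,-1],[0,0,0,0,0,1,-1],[0,0,0,0,0,1,-1],[0,0,0,0,0,1,-1]]' >/dev/null
$J '[[0.14,-0.95,0,0,0,0,-1],[0.14,-0.95,0,0,0,0,-1],[0.14,-0.95,0,0,0,0,-1],[0.14,-0.95,0,0,0,0,-1],[0.14,-0.95,0,0,0,0,-1]]' >/dev/null
$J '[[0.14,-0.95,0,0,0,0,-1],[0.14,-0.95,0,0,0,0,-1],[0.14,-0.95,0,0,0,0,-1],[0.14,-0.95,0,0,0,0,-1],[0.14,-0.95,0,0,0,0,-1]]' >/dev/null
$J '[[0.14,-0.95,0,0,0,0,-1],[0.14,-0.95,0,0,0,0,-1],[0.14,-0.95,0,0,0,0,-1],[0.14,-0.95,0,0,0,0,-1],[0.14,-0.95,0,0,0,0,-1]]' >/dev/null
# look at the open stage now that the arm is away
python3 - <<'E'
from h import *
togo([.4855,-.2165,.15],78.2)
for n in('top','scene'):
    c=cam(n); np.save(f'{n}1.npy',c,allow_pickle=True)
    P=cloud(c); z=P[...,2]
    m=(z>.045)&(z<.078)&(P[...,0]>.5)&(P[...,1]>.15)&(P[...,1]<.45)
    o=np.array([.536,.2605,0]); r=P-o; a=r@OUT; b=r@LEFT
    m2=(z>.1)&(z<.116)&(a>.15)&(a<.26)&(abs(b)<.05)&(c['img'].max(2)<70)
    print('knob',m2.sum(),P[m2].mean(0), 'along',a[m2].min(),a[m2].max(),b[m2].min(),b[m2].max())
    m3=(z>.066)&(z<.074)&(a>.02)&(a<.3)&(abs(b)<.1)
    print('plate',m3.sum(),np.percentile(a[m3],[0.5,99.5]),np.percentile(b[m3],[0.5,99.5]), np.median(z[m3]))
    # image rectified onto plate top: 1px=0.4mm, rows=a 0.0..0.25, cols=b -0.1..0.1
    H=[];
    corners=[(0.0,-.1),(0.0,.1),(.25,.1),(.25,-.1)]
    W=np.array([o+OUT*x+LEFT*y+[0,0,.07] for x,y in corners]); px=(c['K']@(c['R']@W.T+c['t'][:,None])).T; px=px[:,:2]/px[:,2:]
    M=cv2.getPerspectiveTransform(px.astype(np.float32),np.float32([[0,0],[400,0],[400,500],[0,500]]))
    cv2.imwrite(f'pics/r_{n}.png',cv2.warpPerspective(c['img'],M,(400,500))[:,:,::-1])
cv2.imwrite('pics/r.png',np.hstack([cv2.imread('pics/r_top.png'),cv2.imread('pics/r_scene.png')]))
E
```

```text
t 10.68 tcp [0.5734 0.0148 0.2658] yaw y 78.13 z [ 0.  0. -1.] F [ 0.4 -0.2 -0.1] open 0.0855 q [  21.5   -1.6    1.9   -0.   -93.5 -123.4]
shift units [  1.92 -12.22   5.79] turn z units -0.013030580004738
knob 90 [0.73354413 0.29818466 0.11043946] along 0.189876533733025 0.21450156356937636 -0.01292443978601014 0.011642615031122733
plate 1521 [0.11134345 0.21182295] [-0.06425067  0.06526316] 0.06995087673286982
knob 115 [0.7391803  0.29804427 0.11037768] along 0.192698706076046 0.2172457668310301 -0.01298901969640419 0.009846894578629813
plate 3498 [0.02169713 0.21428074] [-0.06487222  0.06441264] 0.06985987696055601
```

View pics/r.png

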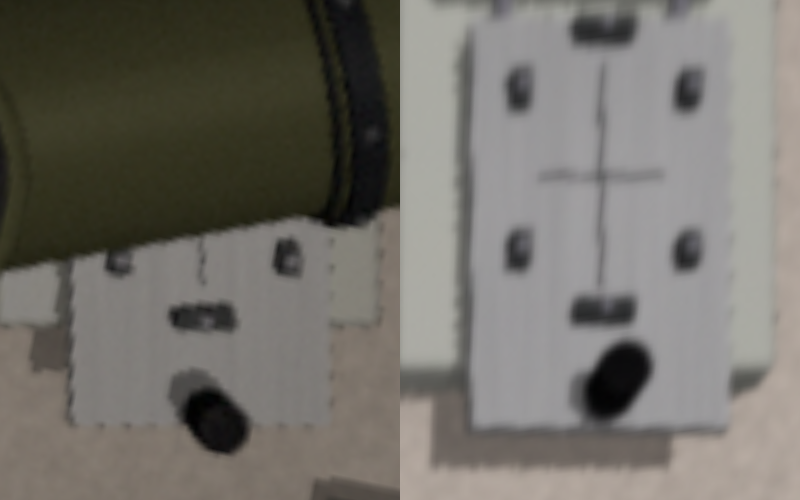

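The rectified plate view (right panel) shows the cross at (601,176) and the plate from x=470 to 730. That puts the stage centre at about (0.623, 0.278), axis square to 11.1° within 0.01 rad. On to the tile.

```bash
J="python3 -m jog"
$J '[[0.15,-0.94,0,0,0,0,-1],[0.15,-0.94,0,0,0,0,-1],[0.15,-0.94,0,0,0,0,-1],[0.15,-0.94,0,0,0,0,-1],[0.15,-0.94,0,0,0,0,-1]]' >/dev/null
$J '[[0.15,-0.94,0,0,0,0,-1],[0.15,-0.94,0,0,0,0,-1],[0.15,-0.94,0,0,0,0,-1],[0.15,-0.94,0,0,0,0,-1],[0.15,-0.94,0,0,0,0,-1]]' >/dev/null
$J '[[0.15,-0.94,0.8,0,0,0,-1],[0.15,-0.94,0.9,0,0,0,-1],[0.15,-0.94,1,0,0,0,-1],[0,0,1,0,0,0,-1],[0,0,1,0,0,0,-1]]' >/dev/null
$J '[[0,0,1,0,0,0,-1],[0,0,1,0,0,0,-1],[0,0,0.6,0,0,0,-1],[0,0,0,0,0,0,-1]]'
python3 - <<'E'
from h import *
togo([.4855,-.2165,.036],78.2)
E
```

```text
clock: 12.37
tool_pos: [0.4841, -0.2144, 0.1165]
orientation: [[-0.979, 0.206, -0.005], [0.206, 0.979, 0.001], [0.005, 0.0, -1.0]]
contact_force: [0.1, -0.1, 0.0]
opening: 0.0856
gripper_force: 0.0
t 12.37 tcp [ 0.4841 -0.2144  0.1165] yaw y 78.12 z [-0.005  0.001 -1.   ] F [ 0.1 -0.1  0. ] open 0.0856 q [ -2.2  -6.7 -18.4  -0.1 -78.5 -99.7]
shift units [-0.11 -0.09  4.03] turn z units -0.014092747515433516
```

```bash
J="python3 -m jog"
$J '[[-0.1,-0.1,0.9,0,0,0,-1],[0,0,0.9,0,0,0,-1],[0,0,0.9,0,0,0,-1],[0,0,0.8,0,0,0,-1],[0,0,0.5,0,0,0,-1]]' >/dev/null
$J '[[0,0,0,0,0,0,-1],[0,0,0,0,0,0,-1]]'
python3 - <<'E'
from h import *
togo([.4855,-.2165,.036],78.2)
E
$J '[[0,0,0,0,0,0,1],[0,0,0,0,0,0,1],[0,0,0,0,0,0,1],[0,0,0,0,0,0,1],[0,0,0,0,0,0,1]]'
$J '[[0,0,0,0,0,0,1],[0,0,0,0,0,0,1],[0,0,-0.2,0,0,0,1],[0,0,-0.4,0,0,0,1],[0,0,0,0,0,0,1]]'
```

```text
clock: 12.95
tool_pos: [0.4875, -0.2174, 0.0406]
orientation: [[-0.979, 0.205, 0.0], [0.205, 0.979, -0.001], [-0.0, -0.0, -1.0]]
contact_force: [-0.4, -0.3, -0.5]
opening: 0.0855
gripper_force: 0.0
t 12.95 tcp [ 0.4875 -0.2174  0.0406] yaw y 78.15 z [ 0.    -0.001 -1.   ] F [-0.4 -0.3 -0.5] open 0.0855 q [ -2.4  -3.  -23.3   0.  -69.7 -99.5]
shift units [0.11 0.02 0.23] turn z units -0.009424998717527146
clock: 13.37
tool_pos: [0.4881, -0.2173, 0.0414]
orientation: [[-0.979, 0.205, 0.003], [0.205, 0.979, -0.001], [-0.003, -0.0, -1.0]]
contact_force: [-1.0, 0.8, 5.2]
opening: 0.0519
gripper_force: 64.7
clock: 13.78
tool_pos: [0.4875, -0.2173, 0.0529]
orientation: [[-0.979, 0.206, 0.001], [0.206, 0.979, -0.0], [-0.001, -0.0, -1.0]]
contact_force: [-0.2, -0.1, -3.0]
opening: 0.052
gripper_force: 63.7
```

```bash
J="python3 -m jog"
$J '[[0,0,-0.9,0,0,-0.4,1],[0,0,-0.9,0,0,-0.9,1],[0,0,-0.9,0,0,-0.9,1],[0,0,-0.9,0,0,-0.9,1],[0,0,-0.9,0,0,-0.9,1]]'
$J '[[-0.44,0.88,-0.85,0,0,0,1],[-0.44,0.88,-0.85,0,0,0,1],[-0.44,0.88,-0.85,0,0,0,1],[-0.44,0.88,-0.85,0,0,0,1],[-0.44,0.88,-0.85,0,0,0,1]]' >/dev/null
$J '[[-0.44,0.88,-0.85,0,0,0,1],[-0.44,0.88,-0.85,0,0,0,1],[-0.44,0.88,-0.85,0,0,0,1],[-0.44,0.88,0,0,0,0,1],[-0.44,0.88,0,0,0,0,1]]' >/dev/null
$J '[[-0.44,0.88,0,0,0,0,1],[-0.44,0.88,0,0,0,0,1],[-0.44,0.88,0,0,0,0,1],[-0.44,0.88,0,0,0,0,1],[-0.44,0.88,0,0,0,0,1]]'
python3 - <<'E'
from h import *
togo([.6249,.2782,.28],101.1)
E
```

```text
clock: 14.2
tool_pos: [0.4867, -0.2171, 0.1421]
orientation: [[-0.981, -0.196, -0.001], [-0.196, 0.981, 0.0], [0.001, 0.001, -1.0]]
contact_force: [-0.6, 0.1, -4.2]
opening: 0.0519
gripper_force: 64.2
clock: 15.45
tool_pos: [0.5661, 0.0682, 0.2771]
orientation: [[-0.981, -0.192, -0.001], [-0.192, 0.981, 0.0], [0.001, 0.0, -1.0]]
contact_force: [0.0, -0.9, -3.5]
opening: 0.0521
gripper_force: 64.2
t 15.45 tcp [0.5661 0.0682 0.2771] yaw y 101.05 z [-0.001  0.    -1.   ] F [ 0.  -0.9 -3.5] open 0.0521 q [  27.    -2.     2.7   -0.   -94.8 -106. ]
shift units [-4.9   9.74 -0.15] turn z units -0.008635332938902325
```

```bash
J="python3 -m jog"
$J '[[-0.44,0.88,0,0,0,0,1],[-0.44,0.88,0,0,0,0,1],[-0.44,0.88,0,0,0,0,1],[-0.44,0.88,0,0,0,0,1],[-0.44,0.88,0,0,0,0,1]]' >/dev/null
$J '[[-0.44,0.88,0,0,0,0,1],[-0.44,0.88,0,0,0,0,1],[-0.44,0.88,0,0,0,0,1],[-0.44,0.88,0,0,0,0,1],[-0.44,0.88,0,0,0,0,1]]' >/dev/null
$J '[[-0.44,0.88,0.2,0,0,0,1],[0,0,0.6,0,0,0,1],[0,0,0.9,0,0,0,1],[0,0,0.9,0,0,0,1],[0,0,0.9,0,0,0,1]]' >/dev/null
$J '[[0,0,0.9,0,0,0,1],[0,0,0.9,0,0,0,1],[0,0,0.7,0,0,0,1],[0,0,0.4,0,0,0,1],[0,0,0,0,0,0,1]]'
python3 - <<'E'
from h import *
togo([.6249,.2782,.106],101.1)
c=cam('scene'); cv2.imwrite('pics/p1.png',cv2.resize(c['img'][150:310,300:460,::-1],(560,560),interpolation=2))
E
```

```text
clock: 17.12
tool_pos: [0.6231, 0.2755, 0.1468]
orientation: [[-0.981, -0.192, -0.004], [-0.192, 0.981, -0.002], [0.004, -0.001, -1.0]]
contact_force: [-0.1, 0.7, -5.1]
opening: 0.052
gripper_force: 64.1
t 17.12 tcp [0.6231 0.2755 0.1468] yaw y 101.04 z [-0.004 -0.002 -1.   ] F [-0.1  0.7 -5.1] open 0.052 q [ 4.060e+01  1.550e+01  8.200e+00 -1.000e-01 -8.290e+01 -1.195e+02]
shift units [-0.12  0.12  2.04] turn z units -0.010216656074838378
```

View pics/p1.png

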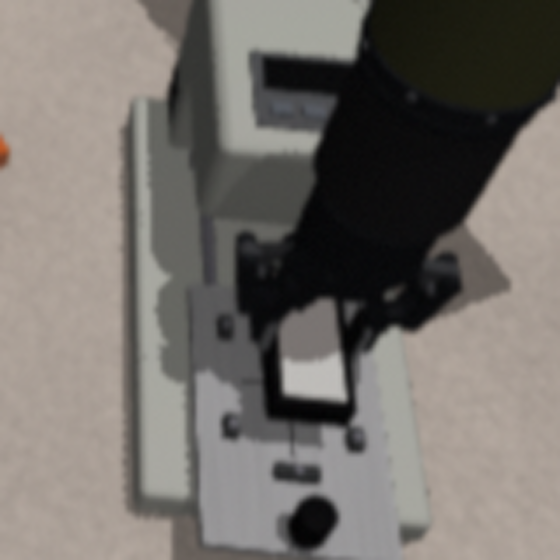

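The tile hangs level, its front edge at about (310,410), above the plate and inside the stops. Lower gently.

```bash
J="python3 -m jog"
$J '[[-0.06,0.06,0.4,0,0,0,1],[-0.06,0.06,0.4,0,0,0,1],[0,0,0.4,0,0,0,1],[0,0,0.3,0,0,0,1],[0,0,0.2,0,0,0,1]]' >/dev/null
$J '[[0,0,0.1,0,0,0,1],[0,0,0.05,0,0,0,1],[0,0,0,0,0,0,1],[0,0,0,0,0,0,1]]'
python3 - <<'E'
from h import *
togo([.6249,.2782,.106],101.1)
c=cam('scene');P=cloud(c); r=P-np.array([.6228,.2778,0]); m=(abs(r@LEFT)<.015)&(r@OUT>.02)&(r@OUT<.045)
print(np.percentile(P[m][:,2],[10,50,90]))
E
```

```text
clock: 17.92
tool_pos: [0.6261, 0.2787, 0.1132]
orientation: [[-0.981, -0.192, 0.001], [-0.192, 0.981, 0.0], [-0.001, 0.0, -1.0]]
contact_force: [-0.2, 0.1, -3.5]
opening: 0.0519
gripper_force: 64.2
t 17.92 tcp [0.6261 0.2787 0.1132] yaw y 101.05 z [ 0.001  0.    -1.   ] F [-0.2  0.1 -3.5] open 0.0519 q [  40.7   16.6    6.     0.   -79.3 -119.6]
shift units [ 0.06 -0.01  0.36] turn z units -0.009035960362580102
[0.10098473 0.25656102 0.4978674 ]
```

```bash
J="python3 -m jog"
$J '[[0.06,0,0.12,0,0,0,1],[0,0,0.12,0,0,0,1],[0,0,0.06,0,0,0,1],[0,0,0,0,0,0,1]]'
$J '[[0,0,0.04,0,0,0,1],[0,0,0.03,0,0,0,1],[0,0,0,0,0,0,1]]'
python3 - <<'E'
from h import *
togo([.6249,.2782,.106],101.1)
E
```

```text
clock: 18.3
tool_pos: [0.6247, 0.2784, 0.1066]
orientation: [[-0.981, -0.192, -0.0], [-0.192, 0.981, -0.0], [0.0, -0.0, -1.0]]
contact_force: [-0.7, -0.2, -3.5]
opening: 0.0523
gripper_force: 64.2
clock: 18.55
tool_pos: [0.6251, 0.2785, 0.1064]
orientation: [[-0.981, -0.192, 0.001], [-0.192, 0.981, 0.0], [-0.001, 0.0, -1.0]]
contact_force: [-2.1, -0.0, 3.0]
opening: 0.0522
gripper_force: 64.9
t 18.55 tcp [0.6251 0.2785 0.1064] yaw y 101.06 z [ 0.001  0.    -1.   ] F [-2.1 -0.   3. ] open 0.0522 q [  40.7   16.6    5.2    0.   -78.5 -119.7]
shift units [ 0.01 -0.01  0.02] turn z units -0.0077465273480079744
```

Touchdown felt. Release, go up and look.

```bash
J="python3 -m jog"
$J '[[0,0,0,0,0,0,-1],[0,0,0,0,0,0,-1],[0,0,0,0,0,0,-1],[0,0,0,0,0,0,-1],[0,0,0,0,0,0,-1]]'
$J '[[0,0,-0.6,0,0,0,-1],[0,0,-1,0,0,0,-1],[0,0,-1,0,0,0,-1],[0,0,-1,0,0,0,-1],[0,0,-1,0,0,0,-1]]' >/dev/null
$J '[[0,0,-1,0,0,0,-1],[0,0,-1,0,0,0,-1],[0,0,-1,0,0,0,-1],[0,-0.6,0,0,0,0,-1],[0,-1,0,0,0,0,-1]]' >/dev/null
$J '[[0,-1,0,0,0,0,-1],[0,-1,0,0,0,0,-1],[0,-1,0,0,0,0,-1],[0,-1,0,0,0,0,-1],[0,-1,0,0,0,0,-1]]' >/dev/null
$J '[[0,-1,0,0,0,0,-1],[0,-1,0,0,0,0,-1],[0,-1,0,0,0,0,-1],[0,0,0,0,0,0,-1]]'
cat > look.py <<'E'
from h import *
import sys
o=np.array([.536,.2605,0]); N=sys.argv[1]
im=[]
for n in('top','scene'):
    c=cam(n); np.save(f'{n}{N}.npy',c,allow_pickle=True); v=[]
    for z in(.094,.08):
        W=np.array([o+OUT*x+LEFT*y+[0,0,z] for x,y in[(0.0,-.08),(0.0,.08),(.24,.08),(.24,-.08)]]); px=(c['K']@(c['R']@W.T+c['t'][:,None])).T; px=px[:,:2]/px[:,2:]
        M=cv2.getPerspectiveTransform(px.astype(np.float32),np.float32([[0,0],[400,0],[400,600],[0,600]]))
        v.append(cv2.warpPerspective(c['img'],M,(400,600))[:,:,::-1].copy())
    P=cloud(c); a=(P-o)@OUT; b=(P-o)@LEFT
    m=(P[...,2]>.088)&(P[...,2]<.102)&(a>.02)&(a<.17)&(abs(b)<.05)
    k,l,st,_=cv2.connectedComponentsWithStats(m.astype(np.uint8)); m=l==1+np.argmax(st[1:,4])
    r=cv2.minAreaRect(np.c_[a[m],b[m]].astype(np.float32)); print(n,m.sum(),'tile top rect (along,across)',r,'z',np.median(P[m][:,2]))
    w=m&(c['img'].min(2)>95); cn=np.array([ray(c,u,vv,.094) for vv,u in np.argwhere(w)])-o
    if len(cn)>50: print('  white rect',cv2.minAreaRect(np.c_[cn@OUT,cn@LEFT].astype(np.float32)))
    im.append(v[1] if len(sys.argv)>2 else v[1])
cv2.imwrite(f'pics/look{N}.png',np.hstack(im))
E
python3 look.py 2
```

```text
clock: 18.97
tool_pos: [0.6248, 0.2784, 0.1053]
orientation: [[-0.981, -0.192, -0.0], [-0.192, 0.981, 0.0], [-0.0, 0.0, -1.0]]
contact_force: [-0.8, 0.1, 0.4]
opening: 0.0855
gripper_force: 0.0
clock: 20.55
tool_pos: [0.6619, 0.0865, 0.2583]
orientation: [[-0.982, -0.189, 0.001], [-0.189, 0.982, -0.001], [-0.001, -0.001, -1.0]]
contact_force: [-0.4, 0.6, 0.0]
opening: 0.0856
gripper_force: 0.0
top 828 tile top rect (along,across) ((0.0836481899023056, 0.0006675496697425842), (0.05544804781675339, 0.10247425734996796), 89.3700942993164) z 0.09442949054663927
  white rect ((0.08611367642879486, 0.0014396421611309052), (0.09041066467761993, 0.038442112505435944), 0.1264997273683548)
scene 911 tile top rect (along,across) ((0.09058234095573425, 0.0009597707539796829), (0.11125901341438293, 0.05546436086297035), 0.1982887089252472) z 0.09408371474037915
  white rect ((0.08763251453638077, 0.0037564076483249664), (0.09851383417844772, 0.0469287671148777), 0.10526368021965027)
```

View pics/look2.png

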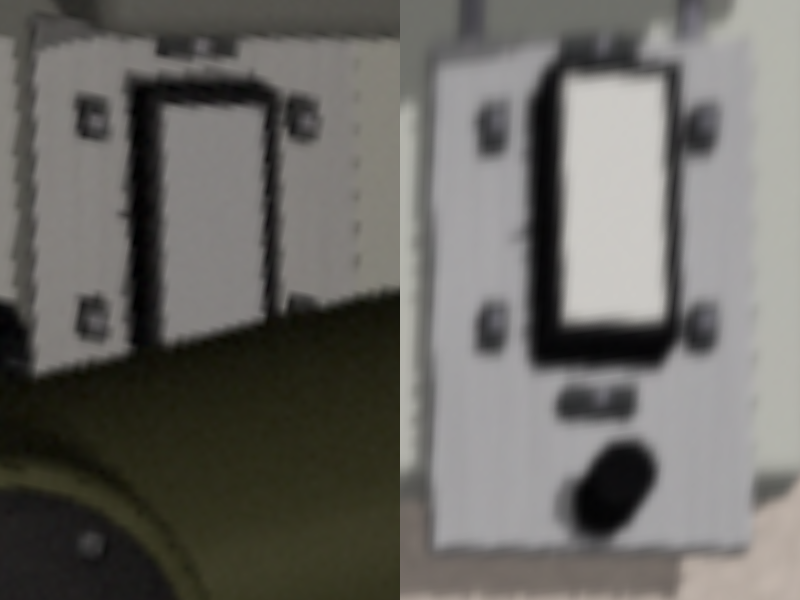

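The look shows the tile flat between the stops: white face (562–671, 70–325) in the scene panel, stops at about (493,128), (702,128), (597,403). After parallax the offset is about 0–1 mm along and 1–2 mm across, within tolerance. Next: back to the knob, tilted as before.

```bash
J="python3 -m jog"
$J '[[0,0.8,0,0,0,0,-1],[0,1,0,0,0,0,-1],[0,1,0,0,0,0,-1],[0,1,0,0,0,0,-1],[0,1,0,0,0,0,-1]]' >/dev/null
$J '[[0,1,0,0,0,0,-1],[0,1,0,0,0,0,-1],[0,1,0,0,0,0,-1],[-0.7,1,0,0,0,0,-1],[-0.8,1,0,0,0,0,-1]]' >/dev/null
$J '[[-0.8,0.3,0.4,0,-0.9,0,-1],[0,0,0,0,-0.9,0,-1],[0,0,0,0,-0.9,0,-1],[0,0,0,0,-0.9,0,-1],[0,0,0,0,-0.9,0,-1]]' >/dev/null
$J '[[0,0,0,0,0,0,-1],[0,0,0,0,0,0,-1]]'
python3 - <<'E'
from h import *
togo([.7409,.2998,.1107],101.1)
E
```

```text
clock: 22.07
tool_pos: [0.6659, 0.2978, 0.2479]
orientation: [[-0.885, -0.194, 0.424], [-0.175, 0.981, 0.083], [-0.432, -0.001, -0.902]]
contact_force: [-0.4, 0.4, 0.6]
opening: 0.0855
gripper_force: 0.0
t 22.07 tcp [0.6659 0.2978 0.2479] yaw y 101.18 z [ 0.424  0.083 -0.902] F [-0.4  0.4  0.6] open 0.0855 q [  45.6    1.4   -5.8   16.1  -62.2 -129.4]
shift units [-0.37 -0.62  7.79] turn z units 0.013442087193134385
```

```bash
J="python3 -m jog"
$J '[[-0.2,-0.3,0.9,0,0,0,-1],[-0.17,-0.32,0.9,0,0,0,-1],[0,0,0.9,0,0,0,-1],[0,0,0.9,0,0,0,-1],[0,0,0.9,0,0,0,-1]]' >/dev/null
$J '[[0,0,0.9,0,0,0,-1],[0,0,0.9,0,0,0,-1],[0,0,0.9,0,0,0,-1],[0,0,0.5,0,0,0,-1],[0,0,0,0,0,0,-1]]'
$J '[[0,0,0,0,0,0,-1]]' >/dev/null
python3 - <<'E'
from h import *
togo([.7409,.2998,.1107],101.1)
E
```

```text
clock: 22.9
tool_pos: [0.7431, 0.2994, 0.1114]
orientation: [[-0.885, -0.191, 0.424], [-0.172, 0.982, 0.082], [-0.432, -0.0, -0.902]]
contact_force: [-0.1, -0.2, -0.7]
opening: 0.0853
gripper_force: 0.0
t 22.98 tcp [0.7432 0.2996 0.1144] yaw y 101.04 z [ 0.427  0.083 -0.9  ] F [1.3 0.8 1. ] open 0.0858 q [  40.7   14.5   -5.7   16.7  -48.3 -128.4]
shift units [0.18 0.03 0.12] turn z units -0.01048102296336029
```

```bash
J="python3 -m jog"
$J '[[0.1,0,0,0,0,0,1],[0,0,0,0,0,0,1],[0,0,0,0,0,0,1],[0,0,0,0,0,0,1],[0,0,0,0,0,0,1]]' >/dev/null
$J '[[0,0,0,0,0,0,1],[0,0,0,0,0,0,1]]'
$J '[[0.1,0,-0.05,0,0,0,1],[0.18,0,-0.09,0,0.2,0,1],[0.27,0,-0.12,0,0.3,0,1],[0.27,0,-0.11,0,0.3,0,1],[0.28,0,-0.1,0,0.3,0,1]]'
$J '[[0.28,0,-0.09,0,0.3,0,1],[0.28,0,-0.08,0,0.3,0,1],[0.29,0,-0.08,0,0.3,0,1],[0.29,0,-0.07,0,0.3,0,1],[0.29,0,-0.06,0,0.3,0,1]]'
python3 - <<'E'
from h import *
togo([.603,.273,.111],101.1)
E
```

```text
clock: 23.57
tool_pos: [0.741, 0.3002, 0.1143]
orientation: [[-0.883, -0.193, 0.429], [-0.173, 0.981, 0.086], [-0.437, 0.002, -0.899]]
contact_force: [-2.0, 5.4, 2.1]
opening: 0.0239
gripper_force: 58.8
clock: 23.98
tool_pos: [0.7177, 0.2957, 0.1142]
orientation: [[-0.924, -0.193, 0.329], [-0.181, 0.981, 0.067], [-0.336, 0.002, -0.942]]
contact_force: [1.4, 3.6, -0.9]
opening: 0.0241
gripper_force: 61.2
clock: 24.4
tool_pos: [0.689, 0.2901, 0.1142]
orientation: [[-0.963, -0.193, 0.188], [-0.189, 0.981, 0.04], [-0.192, 0.003, -0.981]]
contact_force: [-1.6, 4.3, 4.2]
opening: 0.0242
gripper_force: 64.2
t 24.4 tcp [0.689  0.2901 0.1142] yaw y 101.11 z [ 0.188  0.04  -0.981] F [-1.6  4.3  4.2] open 0.0242 q [  40.3   17.     3.9    5.7  -67.2 -121. ]
shift units [ 4.33 -0.01 -0.68] turn z units 0.002168857873511023
```

```bash
J="python3 -m jog"
$J '[[0.3,0,-0.06,0,0.3,0,1],[0.3,0,-0.05,0,0.3,0,1],[0.3,0,-0.04,0,0.3,0,1],[0.3,0,-0.03,0,0.3,0,1],[0.3,0,-0.02,0,0.3,0,1]]'
$J '[[0.3,0,-0.01,0,0.3,0,1],[0.3,0,0,0,0.3,0,1],[0.3,0,0,0,0.3,0,1],[0.3,0,0.01,0,0,0,1],[0.25,0,0.01,0,0,0,1]]'
$J '[[0.25,0,0.01,0,0,0,1],[0.2,0,0.01,0,0,0,1],[0.2,0,0.01,0,0,0,1],[0.15,0,0.01,0,0,0,1],[0,0,0,0,0,0,1]]'
python3 - <<'E'
from h import *
togo([.603,.273,.111],101.1)
E
```

```text
clock: 24.82
tool_pos: [0.6592, 0.2843, 0.1141]
orientation: [[-0.981, -0.192, 0.042], [-0.192, 0.981, 0.011], [-0.043, 0.003, -0.999]]
contact_force: [1.9, 6.5, 1.7]
opening: 0.0238
gripper_force: 62.8
clock: 25.23
tool_pos: [0.6311, 0.2789, 0.114]
orientation: [[-0.98, -0.192, -0.045], [-0.192, 0.981, -0.005], [0.045, 0.003, -0.999]]
contact_force: [1.5, 6.9, 2.5]
opening: 0.0241
gripper_force: 63.1
clock: 25.65
tool_pos: [0.6146, 0.2756, 0.114]
orientation: [[-0.98, -0.192, -0.046], [-0.192, 0.981, -0.006], [0.046, 0.003, -0.999]]
contact_force: [-1.6, 6.6, 3.6]
opening: 0.0241
gripper_force: 63.0
t 25.65 tcp [0.6146 0.2756 0.114 ] yaw y 101.06 z [-0.046 -0.006 -0.999] F [-1.6  6.6  3.6] open 0.0241 q [  40.4   17.     7.    -1.5  -82.2 -119.1]
shift units [ 0.59 -0.02  0.18] turn z units -0.006963661983969643
```

```bash
J="python3 -m jog"
$J '[[0.12,0,0,0,0,0,1],[0.12,0,0,0,0,0,1],[0.1,0,0,0,0,0,1],[0,0,0,0,0,0,1]]'
$J '[[0.1,0,0,0,0,0,1],[0.06,0,0,0,0,0,1],[0,0,0,0,0,0,1]]'
```

```text
clock: 25.98
tool_pos: [0.608, 0.2744, 0.114]
orientation: [[-0.98, -0.192, -0.046], [-0.192, 0.981, -0.006], [0.047, 0.003, -0.999]]
contact_force: [-0.7, 5.9, 2.5]
opening: 0.0235
gripper_force: 63.1
clock: 26.23
tool_pos: [0.605, 0.2738, 0.114]
orientation: [[-0.98, -0.192, -0.046], [-0.192, 0.981, -0.006], [0.047, 0.003, -0.999]]
contact_force: [-0.5, 6.2, 1.7]
opening: 0.0242
gripper_force: 63.1
```

```bash
J="python3 -m jog"
$J '[[0.08,0,0,0,0,0,1],[0,0,0,0,0,0,1],[0,0,0,0,0,0,1]]'
$J '[[0.06,0,0,0,0,0,1],[0,0,0,0,0,0,1],[0,0,0,0,0,0,1]]'
```

```text
clock: 26.48
tool_pos: [0.6034, 0.2735, 0.114]
orientation: [[-0.98, -0.192, -0.047], [-0.192, 0.981, -0.006], [0.047, 0.003, -0.999]]
contact_force: [-0.4, 5.9, 1.5]
opening: 0.0242
gripper_force: 63.1
clock: 26.73
tool_pos: [0.6023, 0.2733, 0.114]
orientation: [[-0.98, -0.192, -0.046], [-0.192, 0.981, -0.006], [0.047, 0.003, -0.999]]
contact_force: [0.4, 6.7, 1.3]
opening: 0.0242
gripper_force: 63.1
```

```bash
J="python3 -m jog"
$J '[[0.08,0,0,0,0,0,1],[0,0,0,0,0,0,1],[0,0,0,0,0,0,1]]'
$J '[[0.08,0,0,0,0,0,1],[0,0,0,0,0,0,1],[0,0,0,0,0,0,1]]'
```

```text
clock: 26.98
tool_pos: [0.6007, 0.2729, 0.114]
orientation: [[-0.98, -0.192, -0.047], [-0.192, 0.981, -0.006], [0.047, 0.003, -0.999]]
contact_force: [-0.4, 6.1, 1.7]
opening: 0.0236
gripper_force: 63.1
clock: 27.23
tool_pos: [0.5996, 0.2727, 0.114]
orientation: [[-0.98, -0.192, -0.046], [-0.192, 0.981, -0.005], [0.046, 0.003, -0.999]]
contact_force: [2.7, 7.9, -1.0]
opening: 0.0242
gripper_force: 62.8
```

```bash
J="python3 -m jog"
$J '[[0.08,0,0,0,0,0,1],[0,0,0,0,0,0,1],[0,0,0,0,0,0,1]]'
$J '[[0.05,0,0,0,0,0,1],[0,0,0,0,0,0,1],[0,0,0,0,0,0,1]]'
```

```text
clock: 27.48
tool_pos: [0.5995, 0.2727, 0.114]
orientation: [[-0.981, -0.191, -0.042], [-0.191, 0.982, -0.004], [0.042, 0.004, -0.999]]
contact_force: [9.8, 7.2, -4.6]
opening: 0.0241
gripper_force: 62.5
clock: 27.73
tool_pos: [0.5994, 0.2727, 0.114]
orientation: [[-0.981, -0.191, -0.04], [-0.191, 0.982, -0.003], [0.04, 0.004, -0.999]]
contact_force: [15.3, 8.0, -6.9]
opening: 0.0238
gripper_force: 62.3
```

Home stop felt. Ease off, open, back straight up, move clear and look.

```bash
J="python3 -m jog"
$J '[[-0.12,0,0,0,0,0,1],[0,0,0,0,0,0,1]]'
$J '[[0,0,0,0,0,0,-1],[0,0,0,0,0,0,-1],[0,0,0,0,0,0,-1],[0,0,0,0,0,0,-1],[0,0,0,0,0,0,-1]]'
$J '[[0,0,-0.6,0,0,0,-1],[0,0,-0.9,0,0,0,-1],[0,0,-0.9,0,0,0,-1],[0,0,-0.9,0,0,0,-1],[0,0,-0.9,0,0,0,-1]]' >/dev/null
$J '[[0,0,-0.9,0,0,0,-1],[0,0,-0.9,0,0,0,-1],[0,0,-0.9,0,0,0,-1],[0,0,-0.9,0,0,0,-1],[0,0,-0.5,0,0,0,-1]]' >/dev/null
$J '[[-0.3,-0.8,0,0,0,0,-1],[-0.3,-1,0,0,0,0,-1],[-0.3,-1,0,0,0,0,-1],[0,-1,0,0,0,0,-1],[0,-1,0,0,0,0,-1]]' >/dev/null
$J '[[0,-1,0,0,0,0,-1],[0,-1,0,0,0,0,-1],[0,-1,0,0,0,0,-1],[0,-1,0,0,0,0,-1],[0,-1,0,0,0,0,-1]]' >/dev/null
$J '[[0,-1,0,0,0,0,-1],[0,-1,0,0,0,0,-1],[0,-1,0,0,0,0,-1],[0,-1,0,0,0,0,-1],[0,0,0,0,0,0,-1]]'
python3 - <<'E'
from h import *
o=np.array([.536,.2605,0])
for n in('top','scene'):
    c=cam(n); cv2.imwrite(f'pics/e_{n}.png',cv2.resize(c['img'][:,:,::-1],(800,600)))
    P=cloud(c); a=(P-o)@OUT; b=(P-o)@LEFT; z=P[...,2]
    m=(z>.1)&(z<.116)&(a>.03)&(a<.26)&(abs(b)<.05)&(c['img'].max(2)<70); print(n,'knob a',a[m].min(),a[m].max())
    m=(z>.066)&(z<.074)&(a>-.1)&(a<.3)&(abs(b)<.1); print('plate front',np.percentile(a[m],99.5))
    m=(z>.088)&(z<.1)&(a>-.1)&(a<.04)&(abs(b)<.05); print('tile',m.sum(),(a[m].max(),b[m].min(),b[m].max()) if m.any() else 0)
a=cv2.imread('pics/e_scene.png')[200:480,500:680]; b=cv2.imread('pics/e_top.png')[180:460,60:300]
cv2.imwrite('pics/e.png',cv2.resize(np.hstack([a,b]),None,fx=1.8,fy=1.8))
E
```

```text
clock: 27.9
tool_pos: [0.5996, 0.2727, 0.114]
orientation: [[-0.98, -0.191, -0.046], [-0.191, 0.981, -0.005], [0.046, 0.004, -0.999]]
contact_force: [2.3, 6.3, -0.4]
opening: 0.0237
gripper_force: 62.8
clock: 28.32
tool_pos: [0.5984, 0.2705, 0.1131]
orientation: [[-0.98, -0.191, -0.049], [-0.191, 0.982, -0.01], [0.05, -0.0, -0.999]]
contact_force: [1.2, 0.3, 0.8]
opening: 0.0824
gripper_force: 0.0
clock: 30.4
tool_pos: [0.6773, 0.0016, 0.2783]
orientation: [[-0.981, -0.188, -0.049], [-0.188, 0.982, -0.01], [0.051, -0.001, -0.999]]
contact_force: [0.4, 0.6, -0.2]
opening: 0.0858
gripper_force: 0.0Traceback (most recent call last):
  File "<stdin>", line 6, in <module>
    return umr_minimum(a, axis, None, out, keepdims, initial, where)
ValueError: zero-size array to reduction operation minimum which has no identity
```

```bash
python3 - <<'E'
from h import *
o=np.array([.536,.2605,0]); c=cam('scene')
P=cloud(c); a=(P-o)@OUT; b=(P-o)@LEFT; z=P[...,2]
m=(z>.1)&(z<.116)&(a>.03)&(a<.26)&(abs(b)<.05)&(c['img'].max(2)<70); print('knob a',a[m].min(),a[m].max())
m=(z>.066)&(z<.074)&(a>-.1)&(a<.3)&(abs(b)<.1); print('plate front',np.percentile(a[m],99.5))
for lo in(-.06,-.04,-.02,0): 
    m=(z>.088)&(z<.1)&(a>lo)&(a<lo+.02)&(abs(b)<.05); print('tile',lo,m.sum(),(a[m].max(),b[m].min(),b[m].max()) if m.any() else 0)
s=cv2.resize(c['img'][:,:,::-1],(1600,1200))
cv2.imwrite('pics/e.png',s[400:960,1000:1360])
E
```

```text
knob a 0.05511633370295717 0.0807633287603317
plate front 0.07770084793194648
tile -0.06 0 0
tile -0.04 95 (np.float64(-0.02043877663466132), np.float64(-0.026127362710971342), np.float64(0.02685980115318753))
tile -0.02 143 (np.float64(-3.954123636724821e-05), np.float64(-0.02611757542913492), np.float64(0.02765987147483138))
tile 0 63 (np.float64(0.00878941429760438), np.float64(-0.02526337945165639), np.float64(0.027004040479089185))
```

View pics/e.png

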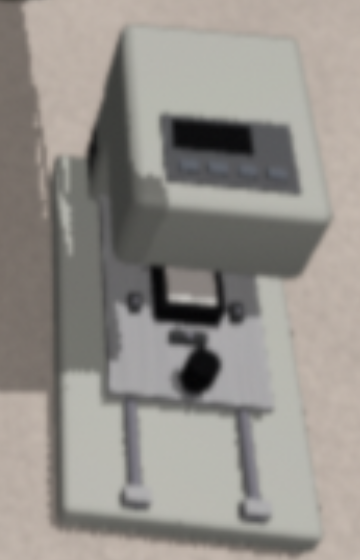

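The picture shows the stage home, with the tile under the head between the stops (front edge at about (190,318)) and the knob at (200,370) free. Plate and tile both moved 137 mm, so the tile has not shifted. Hand in.

```bash
python3 -c "
from workcell import *
print(close_job())"
```

```text
the job is handed in; nothing more can be done
None
```

I drew the stage fully out and laid the long tile between the stops, about 0–2 mm off centre by my camera measurements. I then slid the stage home until I felt its stop, let go and handed the job in at about 30 s; no verdict came back.

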